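# Seat the last frame pin and count the frame

## Task

One of the six pins on the frame jig still stands proud of the others: gently push it fully home with the closed fingertips, without touching the other five pins. Then press the round key on the tally counter to count the frame and let it come back up, without pressing the square key. Grasp nothing, leave the frame and everything else where it is, and finish clear.

Things in the scene. Friction and masses are not known exactly. Their poses are not given: they have to be found in the camera images.
- last_pin (a joint): travel of the pin that stands proud: 0 m fully out, 0.020 m home (head flat on its post, level with the other five); it starts between 0 and 0.003. It slides straight down against about 4 N of friction, comes to a hard stop at home, and stays where it is left
- last_pin_top (a point): centre of the top face of the proud pin's head, moving with the pin: a flat steel disc 20 mm across and 5 mm thick. When home it is 43 mm above the table; at the start 60 to 63 mm. The pin may be on any of the six posts
- round_key (a joint): travel of the counter's round key: 0 m up, 0.006 m fully down; a spring resists with 2 N at first, 5 N fully down, and returns it when let go. A count is made at 0.004 m
- round_key_top (a point): centre of the top face of the round key, moving with the key: flat, 32 mm across, 50 mm above the table when up (10 mm above the counter's top)
- square_key (a joint): travel of the counter's square key (which clears the count): 0 m up, 0.006 m fully down, sprung like the round one
- square_key_top (a point): centre of the top face of the square key: 20 x 20 mm, 50 mm above the table; 84 mm from the round key's centre. The two keys may be either way round
- counter: grey tally counter, a box 150 mm along its x axis, 85 mm along y, 40 mm high, fixed to the table on the robot's left; both keys are on its top and alike in colour. Origin: centre of its underside
- jig: grey round plate, 244 mm across, 8 mm thick, fixed to the table, with six dark steel posts 20 mm across, tops 38 mm above the table, on a circle of 88 mm radius, one every 60 degrees from the jig's x axis. Each post carries a headed pin. Origin: centre of the plate's underside
- frame: loose six-sided ring of toothed steel strip, 210 mm over its corners, strip 3 mm thick, set round the posts on the jig's plate, its teeth about 36 mm above the table. Origin: its centre, at its underside
- pin_a: a pin already home on its post: head 20 mm across, 5 mm thick, top 43 mm above the table. Origin: centre of the head's underside, 38 mm above the table
- pin_b: a pin already home on its post: head 20 mm across, 5 mm thick, top 43 mm above the table. Origin: centre of the head's underside, 38 mm above the table
- pin_c: a pin already home on its post: head 20 mm across, 5 mm thick, top 43 mm above the table. Origin: centre of the head's underside, 38 mm above the table
- pin_d: a pin already home on its post: head 20 mm across, 5 mm thick, top 43 mm above the table. Origin: centre of the head's underside, 38 mm above the table
- pin_e: a pin already home on its post: head 20 mm across, 5 mm thick, top 43 mm above the table. Origin: centre of the head's underside, 38 mm above the table
- gauge_block: plain steel gauge block 30 x 20 x 35 mm standing on the jig's plate inside the frame; origin: centre of its underside
- spare_pin: loose spare pin (head 20 mm across, stem 8 mm thick, 33 mm long) standing head down on the jig's plate inside the frame, lower than the posts; origin: centre of its underside
- screwdriver: screwdriver with a blue handle, lying near the robot, about 200 mm long along its x axis
- pliers: pliers with red handles, about 160 mm long, 15 mm high, lying beyond the jig, to the right
- bottle: closed clear bottle, 64 mm across, 210 mm tall, standing at the far left; origin: centre of its underside
- tin: small closed aluminium tin, 48 mm across, 45 mm tall, standing beyond the gap between jig and counter; origin: centre of its underside
- spare_frame: a second frame like the one in the jig, lying on the table to the right; origin: its centre, at its underside

How it is judged:
On the way, in this order (a step that is already met when the one before it is completed fails the run):
1. the proud pin has been pushed home (within 2 mm) (value of joint last_pin above 0.018 m), for 0.1 s.
2. the round key is pressed far enough to count (4 mm) (value of joint round_key above 0.004 m), for 0.05 s.
At the end, for the whole second after the job is handed in: the last pin is within 2 mm of home, both keys are up (within 1 mm), and the frame and all the loose things are within 10 mm of where they began, the frame at rest (value of joint last_pin above 0.018 m and value of joint each of round_key, square_key below 0.001 m and distance of each of frame, gauge_block, spare_pin, screwdriver, pliers, bottle, tin, spare_frame from where it was at the start of the episode below 0.01 m and linear speed of frame below 0.02 m/s); the robot touches nothing.
It fails at once if the last pin or the round key is pressed harder than 30 N (contact force between any of the fingers, the arm and last_pin above 30 N or contact force between any of the fingers, the arm and round_key above 30 N).
It fails at once if one of the five seated pins is touched (over 0.5 N) (contact force between any of the fingers, the arm and pin_a above 0.5 N or contact force between any of the fingers, the arm and pin_b above 0.5 N or contact force between any of the fingers, the arm and pin_c above 0.5 N or contact force between any of the fingers, the arm and pin_d above 0.5 N or contact force between any of the fingers, the arm and pin_e above 0.5 N).
It fails at once if the square key is pressed (over 1.5 mm) (value of joint square_key above 0.0015 m).
It fails at once if the round key is pressed (over 3 mm) before the pin is home (value of joint round_key above 0.003 m and value of joint last_pin below 0.018 m).
It fails at once if the frame or a loose thing is moved or lifted more than 10 mm (distance of any of frame, gauge_block, spare_pin, screwdriver, pliers, bottle, tin, spare_frame from where it was at the start of the episode above 0.01 m).
It also fails if it takes over 40 s, if anything falls off the work surface, if the arm or the gripper's body presses on something with over 40 N, if the wrist force passes 120 N, or if a joint passes its speed limit or range.

## Robot

A 6-joint arm with a two-finger parallel gripper is mounted at the origin on the work surface. World frame = base frame: x ahead of the robot, y to its left, z up, the work surface at z = 0. Lengths are in m, angles in rad, forces in N, time in s.
With the tool pointing down it reaches from about 0.3 to 0.825 m from the base axis. Payload 5.4 kg.
Tool frame: the origin (TCP) lies where the fingers leave the gripper's body, on its centre line; the fingertips stand bot.tip_extent ahead of it and the grasp point (between the pads) lies 69 mm ahead of it (bot.tip_extent is the distance from the TCP to the fingertips, in m); z points along the fingers, y is the line along which they close (so a half turn about z gives the same grasp; the last joint's range is limited). The gripper opens to 92 mm and grips with 3 to 60 N. Pads are 20 mm wide; open, the fingers measure 128 mm over their backs; the gripper's body (75 mm by 189 mm) begins 69 mm behind the grasp point.
Start: joints at [-1.357, 0.158, 1.597, -0, 1.386, -0.21], TCP at [0.236, -0.524, 0.303] pointing down, gripper open.
Joint ranges: [-2.91, 2.91], [-0.94, 2.29], [0.18, 2.7], [-1.29, 4.43], [0.17, 2.64], [-3, 3]. Speed limits (rad/s): [2.57, 2.57, 3.14, 3.14, 3.14, 3.14].

## Interface

Orientations are given as a unit quaternion [x, y, z, w].
In Python, from bench import bot gives the robot as it stands.
- The arm moves only by the tool inch_along, called after "Call:" by a JSON object that holds its "op" and its "data". Schema: {"type":"object","properties":{"plan":{"type":"array","items":{"type":"number"},"minItems":5,"maxItems":100},"grip_force":{"type":"number"},"only":{"type":"string"},"quiet":{"type":"boolean"},"lines":{"type":"string"}},"required":["plan"],"additionalProperties":false}. plan is one flat list of numbers that holds 1 to 20 rows one after another, with no inner brackets; each row has 5 numbers: the opening from 0.0 (shut) to 1.0 (fully open), then dx, dy, dz in shares of the most that a row can go, 1 being 62.5 mm, then a turn about the tool's z in normalised numbers (1 is pi rad); each row shifts and turns the commanded pose from where the row before left it, along the tool's axes as they then stand; what a row does not reach is not made up. A row lasts 1/8 s, in which the tool goes at most 0.0625 m and 0.188 rad, less where a joint would pass 70% of its speed; a pose out of reach is approached as far as the arm can. The fingers move at their own pace and stop on an object; grip_force is the grip in N (left out, the last holds). Time passes only in rows, so rows that do not move let the fingers close. The tool returns the time, the measured TCP pose, the force, the opening and the grip force at its end. only (a regular expression) keeps the lines of the reply that match it, lines (a string "A,B") keeps lines A to B, and quiet returns only ok. A shift or turn number past 1, either way, is cut back to 1. Input that does not fit is refused with a message, and nothing moves.
- bot.read_state(): the state, without advancing time (a new reading comes with each control period).
- bot.get_image(name): name is "scene" or "top" or "wrist"; returns the picture (400x640x3 uint8, red, green, blue); there is no depth.
- bot.camera_info(name): a dict with "fx", "fy", "cx", "cy" (pixels), "world_from_camera" (4x4, takes a point from camera to world coordinates); the wrist camera has in their place "mount" (4x4, takes a point from camera to tool coordinates, whose origin is the TCP and whose axes are the flange's). Camera axes: x right, y down, z forward; pixel columns grow to the right and rows downward; lengths in m; the calibration is good to about 2 mm. A picture is of the moment at which its call begins: read the wrist's pose just before it. camera_info takes no time and is no camera call.
- bot.hand_in(): hands the job in; it is judged then, once.
The state is a dict: "time_s": time; "q": joint angles; "joint_vel": joint speeds; "joint_efforts": joint torques, N m; "position": TCP position; "tool_rot": TCP orientation; "wrist_force": force on the tool from outside, world axes, zero at the start; "torque": the same for the moment, N m; "opening": opening from 0.0 (shut) to 1.0 (fully open); "gripper_force": force on a finger pad.
Only numpy, scipy, OpenCV 4.12 (cv2) and the standard library are available. Lean on these libraries where they do the work, as an engineer would, in place of code of your own. Each camera call takes 0.05 s, during which the arm holds its last target. There are 200 camera calls.

## Working session

There is one attempt and no reset: what is moved stays moved. The work goes in short steps, Python scripts to look and compute and a tool call to move; the robot and the scene stay as the last step left them, time stands still between calls to the robot, and variables do not carry over. Pictures are saved under pics/ and viewed, at most 10 in all, crops included, and the job is handed in when it is done.

```bash
ls; mkdir -p pics; python3 - <<'E'
from bench import bot
import cv2,numpy as np
np.set_printoptions(precision=4,suppress=True)
print(bot.tip_extent); s=bot.read_state(); print(s)
for n in ("scene","top","wrist"):
    print(n,bot.camera_info(n))
for n in ("top","scene"):
    cv2.imwrite(f"pics/{n}0.png",bot.get_image(n)[:,:,::-1])
E
```

```text
bench.py
pics
0.0881
{'time_s': 0.0, 'q': array([-1.3571,  0.159 ,  1.5982, -0.    ,  1.3862, -0.2101]), 'joint_vel': array([ 0.0006, -0.0001,  0.    , -0.0003,  0.0023,  0.0005]), 'joint_efforts': array([  0.0006, -38.5561, -32.2113,   0.07  ,   0.0377,  -0.0001]), 'position': array([ 0.2363, -0.5237,  0.3017]), 'tool_rot': array([ 0.9776,  0.2103, -0.    , -0.0009]), 'wrist_force': array([ 0.1994, -0.04  ,  0.4634]), 'torque': array([ 0.0053,  0.0053, -0.0066]), 'gripper_force': 0.0, 'opening': 1.0027586542140103}
scene {'fx': 467.1898452518909, 'fy': 467.1898452518909, 'cx': 317.6871870123874, 'cy': 205.7934724242448, 'world_from_camera': array([[-0.7536,  0.5411, -0.3732,  0.9673],
       [ 0.6572,  0.6084, -0.4449,  0.4691],
       [-0.0137, -0.5805, -0.8141,  1.0038],
       [ 0.    ,  0.    ,  0.    ,  1.    ]])}
top {'fx': 449.1588450354685, 'fy': 449.1588450354685, 'cx': 313.8936825844164, 'cy': 199.95591808351818, 'world_from_camera': array([[ 0.0019, -0.9944,  0.1054,  0.4121],
       [-0.9996,  0.001 ,  0.0273, -0.06  ],
       [-0.0273, -0.1054, -0.9941,  1.3158],
       [ 0.    ,  0.    ,  0.    ,  1.    ]])}
wrist {'fx': 332.20893265635704, 'fy': 332.20893265635704, 'cx': 322.2965758183494, 'cy': 201.51967501461692, 'mount': array([[-0.0007, -0.9621, -0.2728,  0.0766],
       [ 1.    , -0.0004, -0.0009,  0.0001],
       [ 0.0007, -0.2728,  0.9621, -0.0809],
       [ 0.    ,  0.    ,  0.    ,  1.    ]])}
```

View pics/top0.png

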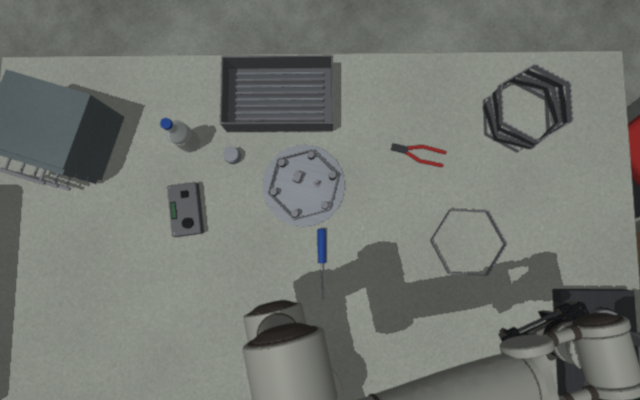

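View pics/scene0.png

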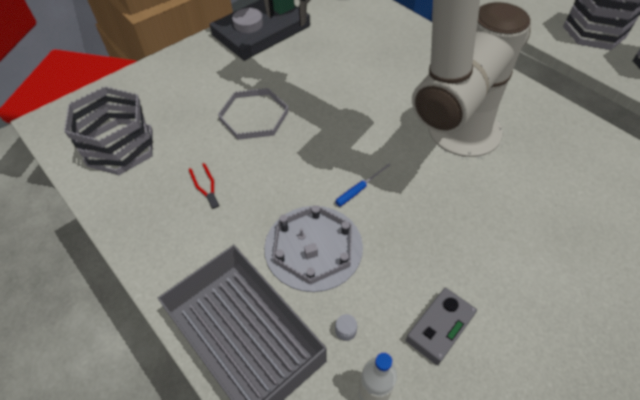

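The top view shows the jig at about (304,186) and the counter at (185,209), with the round key at (188,223) and the square key at (184,194). The scene view shows the jig at (313,246), the round key at (451,304) and the square key at (429,333). Next I'll enlarge both views.

```bash
python3 - <<'E'
import cv2,numpy as np
t=cv2.imread("pics/top0.png");s=cv2.imread("pics/scene0.png")
def c(i,x,y,w,h,k): return cv2.resize(i[y:y+h,x:x+w],(w*k,h*k),interpolation=cv2.INTER_CUBIC)
a=c(t,260,142,90,90,6);b=c(s,260,200,108,90,5)
cv2.imwrite("pics/c1.png",c(t,255,140,100,90,6)); cv2.imwrite("pics/c2.png",c(s,260,198,110,90,6))
k=np.hstack([c(t,160,175,50,70,8),c(s,400,282,50+30,70,5) if 0 else cv2.resize(c(s,400,285,80,80,5),(400,560)) ])
cv2.imwrite("pics/c3.png",k)
E
```

```text
(no output)
```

View pics/c1.png

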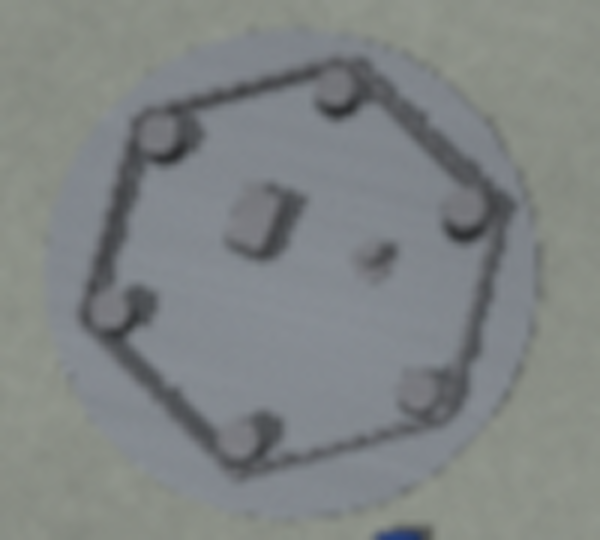

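View pics/c2.png

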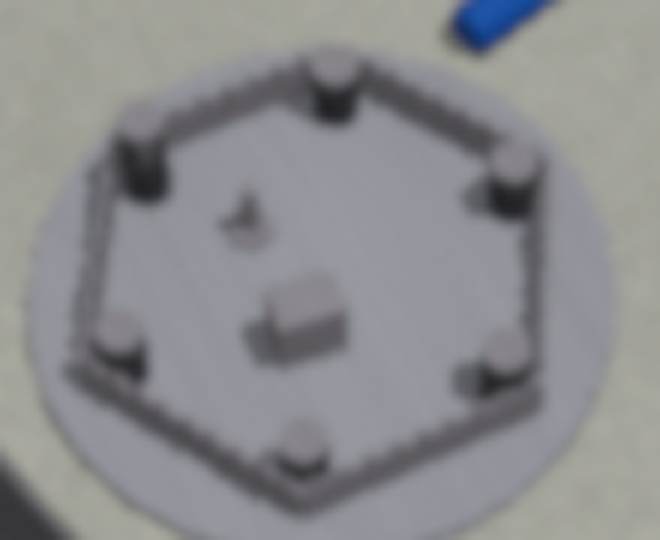

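View pics/c3.png

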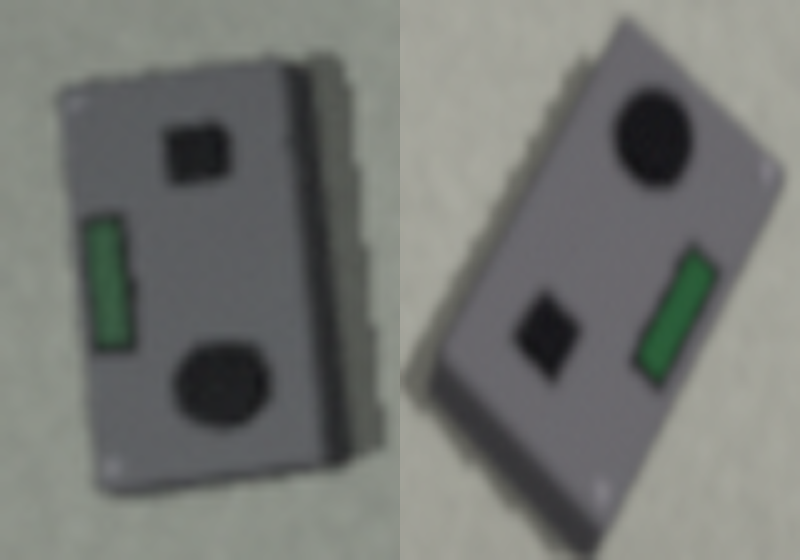

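The jig crops show six heads: top crop (162,135), (338,90), (465,210), (422,388), (242,438), (112,310), and scene crop (142,128), (332,68), (514,160), (506,352), (303,440), (119,333). The scene head at (142,128) looks proud. Keys: round at top crop (222,384) / scene crop (653,138), square at (198,153) / (546,336). I'll triangulate these.

```bash
cat > h.py <<'E'
from bench import bot
import numpy as np
np.set_printoptions(precision=4,suppress=True)
def P(n):
    i=bot.camera_info(n);K=np.array([[i['fx'],0,i['cx']],[0,i['fy'],i['cy']],[0,0,1]]);return K,i['world_from_camera']
def ray(KW,u,v):
    K,W=KW;d=W[:3,:3]@np.linalg.inv(K)@[u,v,1];return W[:3,3],d/np.linalg.norm(d)
def tri(rays):
    A=[np.eye(3)-np.outer(d,d) for o,d in rays]
    X=np.linalg.solve(sum(A),sum(a@o for a,(o,d) in zip(A,rays)))
    return X,max(np.linalg.norm(a@(X-o)) for a,(o,d) in zip(A,rays))
def atz(r,z): return r[0]+r[1]*(z-r[0][2])/r[1][2]
E
python3 - <<'E'
from h import *
T,S=P('top'),P('scene')
f=lambda c,x0,y0,k:(x0+(c[0]+.5)/k-.5,y0+(c[1]+.5)/k-.5)
tp=[(162,135),(338,90),(465,210),(422,388),(242,438),(112,310)]
sp=[(142,128),(332,68),(514,160),(506,352),(303,440),(119,333)]
R=[ray(T,*f(c,255,140,6)) for c in tp]; Q=[ray(S,*f(c,260,198,6)) for c in sp]
for k in range(6):
    r=[tri([R[i],Q[(i+k)%6]]) for i in range(6)]
    if max(x[1] for x in r)<.02:
        print(k)
        for x in r: print(*x)
for t,s in (((222,384),(653-400,138)),((198,153),(546-400,336))):
    a=ray(T,*f(t,160,175,8)); b=ray(S,400+(s[0]+.5)/5-.5,285+(s[1]+.5)/7-.5)
    print(*tri([a,b]),atz(a,.05),atz(b,.05))
E
```

```text
4
[0.6585 0.0687 0.0368] 0.0004572295669563163
[ 0.6812 -0.0165  0.0341] 0.0009417893125463942
[ 0.6194 -0.0774  0.0511] 0.0007834719046624717
[ 0.5356 -0.0566  0.0368] 0.00023544932710953424
[0.5113 0.0292 0.0394] 4.3567642852247114e-05
[0.5735 0.092  0.0363] 0.0004124784803208319
[0.4831 0.3364 0.0418] 0.0008145108936116463 [0.4822 0.3345 0.05  ] [0.4878 0.3369 0.05  ]
[0.5664 0.3478 0.0415] 0.0009213419379934245 [0.5648 0.3458 0.05  ] [0.5706 0.3482 0.05  ]
```

The third head triangulates about 14 mm above the other five, at (0.619,-0.077), 87 mm from the jig centre. So that is the proud pin. I'll approach it above and measure again with the wrist camera.

```bash
cat >> h.py <<'E'
from scipy.spatial.transform import Rotation as Ro
def Wr():
    s=bot.read_state();i=bot.camera_info('wrist');K=np.array([[i['fx'],0,i['cx']],[0,i['fy'],i['cy']],[0,0,1]])
    T=np.eye(4);T[:3,:3]=Ro.from_quat(s['tool_rot']).as_matrix();T[:3,3]=s['position'];return K,T@i['mount']
def to(p):
    s=bot.read_state();R=Ro.from_quat(s['tool_rot']).as_matrix();print('pos',s['position'],'rot\n',R,'tool shift',R.T@(np.array(p)-s['position']))
def px(KW,X):
    K,W=KW;c=np.linalg.inv(W)@[*X,1];c=K@c[:3];return c[:2]/c[2]
E
python3 - <<'E'
from h import *
to([.619,-.078,.26])
T=P('top');print('bottle cap',atz(ray(T,167,124),.21),'tin',atz(ray(T,232,155),.045))
E
```

```text
pos [ 0.2363 -0.5237  0.3018] rot
 [[ 0.9115  0.4112 -0.0004]
 [ 0.4112 -0.9115  0.0016]
 [ 0.0003 -0.0016 -1.    ]] tool shift [ 0.5321 -0.2489  0.0424]
bottle cap [0.7242 0.3448 0.21  ] tin [0.6779 0.212  0.045 ]
```

Careful with the scale: shifts go in shares of 62.5 mm and turns go in shares of pi rad. That gives: 0.045 m is 0.72, 0.04 m is 0.64.

Call:
{"op": "inch_along", "data": {"plan": [0, 0.32, -0.16, 0, 0, 0, 0.64, -0.304, 0, 0, 0, 0.72, -0.336, 0.064, 0, 0, 0.72, -0.336, 0.064, 0, 0, 0.72, -0.336, 0.064, 0, 0, 0.72, -0.336, 0.064, 0, 0, 0.72, -0.336, 0.064, 0, 0, 0.72, -0.336, 0.064, 0, 0, 0.72, -0.336, 0.064, 0, 0, 0.72, -0.336, 0.064, 0, 0, 0.72, -0.336, 0.064, 0, 0, 0.64, -0.304, 0.064, 0, 0, 0.32, -0.16, 0.032, 0, 0, 0, 0, 0, 0, 0, 0, 0, 0, 0]}}

```text
time_s: 1.98
position: [0.6128, -0.084, 0.2608]
tool_rot: [0.978, 0.21, -0.0, 0.0]
wrist_force: [-0.6, -1.2, -0.3]
opening: 0.008
gripper_force: 0.0
```

```bash
python3 - <<'E'
from h import *
import cv2
W=Wr();np.save('w1.npy',W[1]);im=bot.get_image('wrist');cv2.imwrite('pics/w1.png',im[:,:,::-1])
to([.619,-.078,.26]);print(px(W,[.619,-.078,.061]))
E
```

```text
pos [ 0.6128 -0.0843  0.2609] rot
 [[ 0.9122  0.4098 -0.0002]
 [ 0.4098 -0.9122 -0.0004]
 [-0.0003  0.0003 -1.    ]] tool shift [ 0.0082 -0.0031  0.0009]
[319.1432 189.0122]
```

View pics/w1.png

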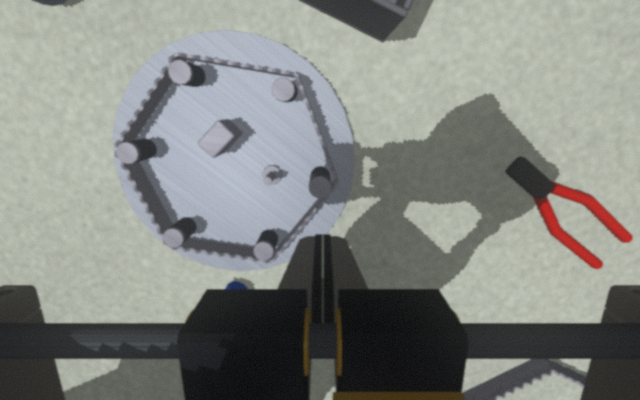

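The wrist view shows the proud pin's head at (320,183), in shadow, and the others at (183,70), (285,89), (130,152), (180,237), (265,240). I'll take a second view, lower and shifted.

To row units: -0.03 m is -0.48, 0.02 m is 0.32.

Call:
{"op": "inch_along", "data": {"plan": [0, -0.48, -0.48, 0.32, 0, 0, -0.48, -0.48, 0.48, 0, 0, 0, 0, 0.32, 0, 0, 0, 0, 0, 0, 0, 0, 0, 0, 0, 0, 0, 0, 0, 0]}}

```text
time_s: 2.78
position: [0.5351, -0.0538, 0.1922]
tool_rot: [0.978, 0.21, 0.001, 0.001]
wrist_force: [0.2, 0.8, 0.3]
opening: 0.006
gripper_force: 0.0
```

```bash
python3 - <<'E'
from h import *
import cv2
W=Wr();np.save('w2.npy',W[1]);im=bot.get_image('wrist');cv2.imwrite('pics/w2.png',im[:,:,::-1])
print(px(W,[.619,-.078,.061]))
a=im[:,:,::-1]; a=a[40:240,100:420];cv2.imwrite('pics/c4.png',cv2.resize(a,None,fx=2.5,fy=2.5,interpolation=cv2.INTER_CUBIC))
E
```

```text
[412.6688 124.4318]
```

View pics/c4.png

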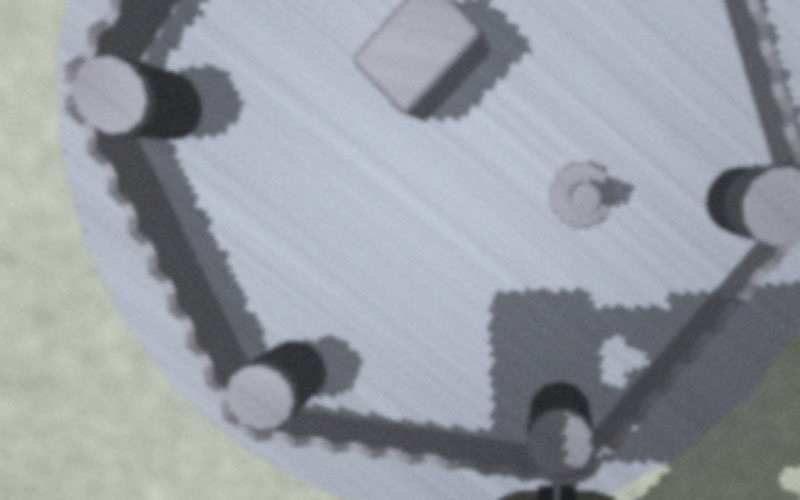

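The crop shows the proud pin with a visible stem under its head, at crop (781,206), and seated heads at (110,95), (261,397) and (560,438).

```bash
python3 - <<'E'
from h import *
K=Wr()[0];A=(K,np.load('w1.npy'));B=(K,np.load('w2.npy'))
f=lambda x,y:(100+(x+.5)/2.5-.5,40+(y+.5)/2.5-.5)
T=P('top')
for a,b in (((320,182),(781,206)),((130,152),(110,95)),((180,237),(261,397)),((265,240),(560,438))):
    ra,rb=ray(A,*a),ray(B,*f(*b)); print(*tri([ra,rb]),atz(rb,.043),atz(rb,.061))
rb=ray(B,*f(781,206)); p=atz(rb,.0615); to([p[0],p[1],.0615+.0881+.02])
E
```

```text
[ 0.6218 -0.0785  0.0497] 0.0016359261826557278 [ 0.6214 -0.0816  0.043 ] [ 0.6201 -0.077   0.061 ]
[0.5737 0.0936 0.0358] 0.0010915945479766278 [0.5745 0.0913 0.043 ] [0.5769 0.0824 0.061 ]
[0.5027 0.0323 0.0178] 0.002508869308531142 [0.5131 0.0291 0.043 ] [0.5203 0.0251 0.061 ]
[ 0.5313 -0.0553  0.0143] 0.0038261097174361615 [ 0.537  -0.0543  0.043 ] [ 0.5423 -0.0518  0.061 ]
pos [ 0.535  -0.0536  0.192 ] rot
 [[ 0.9117  0.4109  0.0022]
 [ 0.4109 -0.9117 -0.0008]
 [ 0.0017  0.0016 -1.    ]] tool shift [0.068  0.0561 0.0226]
```

Call:
{"op": "inch_along", "data": {"plan": [0, 0.32, 0.272, 0, 0, 0, 0.48, 0.4, 0.096, 0, 0, 0.288, 0.224, 0.096, 0, 0, 0, 0, 0.16, 0, 0, 0, 0, 0, 0, 0, 0, 0, 0, 0]}}

```text
time_s: 3.58
position: [0.6184, -0.0759, 0.1688]
tool_rot: [0.978, 0.21, -0.0, -0.0]
wrist_force: [0.5, -0.2, -0.6]
opening: 0.003
gripper_force: 0.0
```

```bash
python3 - <<'E'
from h import *
to([.6205,-.0768,.155]);print(bot.read_state()['wrist_force'])
E
```

```text
pos [ 0.6184 -0.0759  0.1688] rot
 [[ 0.9115  0.4114 -0.0004]
 [ 0.4114 -0.9115  0.0001]
 [-0.0004 -0.0003 -1.    ]] tool shift [0.0015 0.0017 0.0138]
[ 0.55   -0.1858 -0.6092]
```

To row units: 0.005 m is 0.08, 0.004 m is 0.064.

Call:
{"op": "inch_along", "data": {"plan": [0, 0.024, 0.0272, 0.08, 0, 0, 0, 0, 0.08, 0, 0, 0, 0, 0.064, 0, 0, 0, 0, 0.032, 0, 0, 0, 0, 0.032, 0, 0, 0, 0, 0.032, 0, 0, 0, 0, 0.032, 0, 0, 0, 0, 0, 0]}}

```text
time_s: 4.58
position: [0.6212, -0.0771, 0.1469]
tool_rot: [0.978, 0.21, 0.0, 0.0]
wrist_force: [-1.3, 0.1, 2.2]
opening: 0.003
gripper_force: 1.3
```

```bash
python3 -c "
from h import *
to([.6205,-.0768,.1316])"
```

```text
pos [ 0.6212 -0.0771  0.1469] rot
 [[ 0.9115  0.4112  0.0002]
 [ 0.4112 -0.9115 -0.0001]
 [ 0.0002  0.0002 -1.    ]] tool shift [-0.0005 -0.0006  0.0153]
```

In contact and sliding. I'll continue gently toward a tip height of 43.5 mm.

To row units: 0.002 m is 0.032, 0.001 m is 0.016.

Call:
{"op": "inch_along", "data": {"plan": [0, 0, 0, 0.032, 0, 0, 0, 0, 0.032, 0, 0, 0, 0, 0.032, 0, 0, 0, 0, 0.032, 0, 0, 0, 0, 0.032, 0, 0, 0, 0, 0.032, 0, 0, 0, 0, 0.016, 0, 0, 0, 0, 0, 0]}}

```text
time_s: 5.58
position: [0.6212, -0.0771, 0.1335]
tool_rot: [0.978, 0.21, 0.0, 0.0]
wrist_force: [0.1, 0.2, 1.6]
opening: 0.005
gripper_force: 0.9
```

Call:
{"op": "inch_along", "data": {"plan": [0, 0, 0, 0.016, 0, 0, 0, 0, 0, 0]}}

```text
time_s: 5.82
position: [0.6212, -0.0771, 0.1327]
tool_rot: [0.978, 0.21, 0.0, 0.0]
wrist_force: [-0.3, 0.0, 2.6]
opening: 0.004
gripper_force: 1.3
```

To row units: 0.001 m is 0.016.

Call:
{"op": "inch_along", "data": {"plan": [0, 0, 0, 0.016, 0, 0, 0, 0, 0, 0]}}

```text
time_s: 6.08
position: [0.6212, -0.0771, 0.1317]
tool_rot: [0.978, 0.21, 0.0, 0.0]
wrist_force: [0.5, 0.4, 2.5]
opening: 0.004
gripper_force: 1.5
```

Call:
{"op": "inch_along", "data": {"plan": [0, 0, 0, 0.008, 0, 0, 0, 0, 0, 0]}}

```text
time_s: 6.32
position: [0.6212, -0.0771, 0.1315]
tool_rot: [0.978, 0.21, 0.0, 0.0]
wrist_force: [-1.9, 0.6, 6.0]
opening: 0.005
gripper_force: 2.5
```

Call:
{"op": "inch_along", "data": {"plan": [0, 0, 0, 0.008, 0, 0, 0, 0, 0, 0]}}

```text
time_s: 6.58
position: [0.6213, -0.0771, 0.1315]
tool_rot: [0.978, 0.21, 0.0, 0.0]
wrist_force: [-2.2, 1.3, 6.8]
opening: 0.004
gripper_force: 3.9
```

The reading sticks at a tip height of 43.4 mm while the force climbs, so the pin is on its stop. I'll lift and move over to the counter.

To row units: -0.05 m is -0.8, -0.045 m is -0.72.

Call:
{"op": "inch_along", "data": {"plan": [0, 0, 0, -0.16, 0, 0, 0, 0, -0.48, 0, 0, 0, 0, -0.72, 0, 0, 0.048, -0.4, -0.16, 0, 0, 0.08, -0.72, 0, 0, 0, 0.08, -0.8, 0, 0, 0, 0.08, -0.8, 0, 0, 0, 0.08, -0.8, 0, 0, 0, 0.08, -0.8, 0, 0, 0, 0.08, -0.8, 0, 0, 0, 0.08, -0.8, 0, 0, 0, 0.064, -0.64, 0, 0, 0, 0.048, -0.368, 0, 0, 0, 0, 0, 0, 0, 0, 0, 0, 0, 0]}}

```text
time_s: 8.45
position: [0.4835, 0.3356, 0.2249]
tool_rot: [0.978, 0.21, -0.001, 0.0]
wrist_force: [1.2, 1.1, 0.8]
opening: 0.006
gripper_force: 0.0
```

```bash
python3 - <<'E'
from h import *
import cv2
W=Wr();np.save('w3.npy',W[1]);im=bot.get_image('wrist');cv2.imwrite('pics/w3.png',im[:,:,::-1])
to([.484,.336,.16]);print(px(W,[.484,.336,.05]))
E
```

```text
pos [0.4839 0.3353 0.2251] rot
 [[ 0.9119  0.4105 -0.001 ]
 [ 0.4105 -0.9119 -0.0007]
 [-0.0012  0.0003 -1.    ]] tool shift [ 0.0004 -0.0007  0.0651]
[322.1875 205.3352]
```

View pics/w3.png

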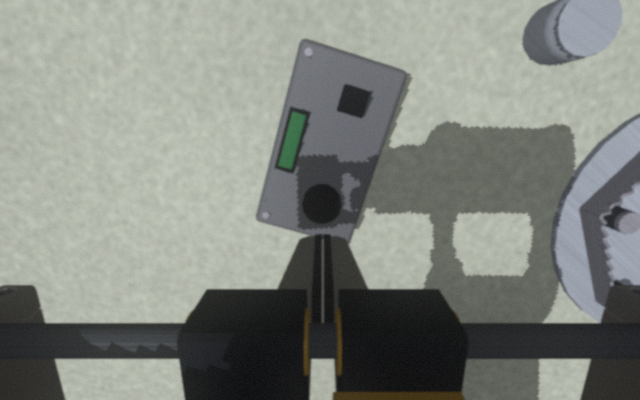

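The round key is at (322,204), within 2 px of the prediction (322,205), and the square key is at (354,100), well clear. The tool is over the round key, so I'll descend.

To row units: 0.03 m is 0.48, 0.02 m is 0.32.

Call:
{"op": "inch_along", "data": {"plan": [0, 0.016, 0, 0.32, 0, 0, 0, 0, 0.48, 0, 0, 0, 0, 0.32, 0, 0, 0, 0, 0.16, 0, 0, 0, 0, 0.064, 0, 0, 0, 0, 0.032, 0, 0, 0, 0, 0, 0]}}

```text
time_s: 9.38
position: [0.4854, 0.3367, 0.1404]
tool_rot: [0.978, 0.21, 0.001, -0.0]
wrist_force: [0.1, -0.3, -0.1]
opening: 0.005
gripper_force: 0.0
```

Call:
{"op": "inch_along", "data": {"plan": [0, 0, 0, 0.016, 0, 0, 0, 0, 0.016, 0, 0, 0, 0, 0.016, 0, 0, 0, 0, 0, 0]}}

```text
time_s: 9.88
position: [0.4853, 0.3367, 0.1371]
tool_rot: [0.978, 0.21, 0.0, -0.0]
wrist_force: [-0.4, 0.2, 2.4]
opening: 0.0
gripper_force: 1.3
```

Contact is where expected (50 mm, TCP 0.138). I'll press to about 5 mm of travel.

To row units: 0.001 m is 0.016.

Call:
{"op": "inch_along", "data": {"plan": [0, 0, 0, 0.016, 0, 0, 0, 0, 0.016, 0, 0, 0, 0, 0.016, 0, 0, 0, 0, 0.016, 0, 0, 0, 0, 0, 0]}}

```text
time_s: 10.5
position: [0.4852, 0.3367, 0.1329]
tool_rot: [0.978, 0.21, 0.0, -0.0]
wrist_force: [0.3, -0.2, 3.2]
opening: 0.005
gripper_force: 2.3
```

Call:
{"op": "inch_along", "data": {"plan": [0, 0, 0, 0.008, 0, 0, 0, 0, 0.0048, 0, 0, 0, 0, 0, 0]}}

```text
time_s: 10.88
position: [0.4853, 0.3367, 0.1325]
tool_rot: [0.978, 0.21, 0.0, -0.0]
wrist_force: [0.3, 0.4, 7.0]
opening: 0.006
gripper_force: 3.5
```

The force rose to 7 N and the motion stalled at 0.1325, so the key is fully down and counted. I'll retract and check with the scene camera.

To row units: -0.05 m is -0.8, -0.04 m is -0.64.

Call:
{"op": "inch_along", "data": {"plan": [0, 0, 0, -0.064, 0, 0, 0, 0, -0.128, 0, 0, 0, 0, -0.32, 0, 0, 0, 0, -0.64, 0, 0, 0, 0, -0.8, 0, 0, 0, 0, -0.48, 0, 0, 0, 0, 0, 0, 0, 0, 0, 0, 0]}}

```text
time_s: 11.88
position: [0.4843, 0.3362, 0.2827]
tool_rot: [0.978, 0.21, -0.001, 0.0]
wrist_force: [-0.5, 0.8, -0.2]
opening: 0.005
gripper_force: 0.0
```

```bash
python3 - <<'E'
from h import *
import cv2
im=bot.get_image('scene')[:,:,::-1];cv2.imwrite('pics/s2.png',im)
a=cv2.imread('pics/scene0.png')
c=lambda i:cv2.resize(i[198:288,260:370],(396,324),interpolation=cv2.INTER_CUBIC)
cv2.imwrite('pics/c5.png',np.hstack([c(a),c(im)]))
E
```

```text
(no output)
```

View pics/c5.png

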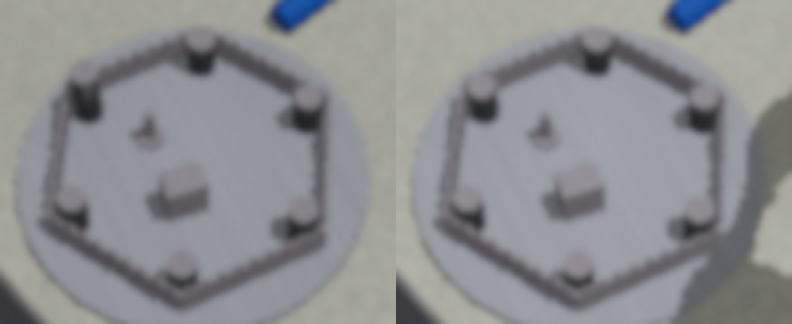

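Before and after: the proud pin, from (85,75) to (481,88) in the crops, is now level with the others, and nothing else has moved. I'll hand in.

```bash
python3 -c "
from bench import bot
print(bot.hand_in())"
```

```text
the job is handed in; nothing more can be done
None
```

The proud pin was pushed to its stop, the round key was pressed fully down and let go, and the job was handed in with the arm clear; the judge returned no result, and I did not re-image the keys after release.

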